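# Line up a chain tensioner under the pin punch and hold its cage wound to the stop

### The arm

A 7-joint arm with a two-finger parallel gripper is mounted at the origin on a cart in front of the work surface, level with it; the furniture and walls round the work are solid. World frame = base frame: x ahead of the robot, y to its left, z up, the work surface at z = 0. Lengths are in m, angles in rad, forces in N, time in s.
With the tool pointing down it reaches from about 0.35 to 0.9 m from the base axis. Payload 7.2 kg.
Tool frame: the origin (TCP) lies on the centre line of the jaws, within the pads' length; the fingertips stand 11 mm ahead of it and the grasp point (between the pads) lies 8 mm behind it (manip.tips_ahead is the z of the fingertips in the tool frame, in m); z points along the fingers, y is the line along which they close (so a half turn about z gives the same grasp; the last joint's range is limited). The gripper opens to 85 mm and grips with 20 to 120 N. Pads are 22 mm wide; open, the fingers measure 114 mm over their backs; the gripper's body (76 mm by 85 mm) begins 54 mm behind the grasp point. The pads swing forward as they close: fully open they stand 13 mm farther back than shut.
Start: joints at [1.201, 0.411, -0.013, 1.596, 0.006, 1.134, -0.082], TCP at [0.186, -0.597, 0.242] pointing down, gripper open.
Joint ranges: [-2.95, 2.95], [-0.29, 1.99], [-1.47, 1.44], [0.14, 2.54], [-1.03, 4.17], [0.13, 1.85], [-2.86, 2.86]. Speed limits (rad/s): [2.39, 2.39, 3.01, 3.01, 3.14, 3.14, 3.14].

### API

Orientations are given as a rotation vector (axis times angle).
In Python, from cell import manip gives the robot as it stands.
- The arm moves only by the shell command python3 steer.py 'ROWS' [FORCE]. ROWS is rows parted by semicolons, their numbers by spaces, 1 to 10 of them, each of 7 numbers: the opening from 0.0 (shut) to 1.0 (fully open), then dx, dy, dz in m, then a rotation vector rx, ry, rz in rad; each row is the pose to reach, as a shift and turn from the pose commanded when the command began, along the tool's axes at that moment; what a row does not reach only later rows make up. A row lasts 1/10 s, in which the tool goes at most 0.05 m and 0.15 rad, less where a joint would pass 70% of its speed; a pose out of reach is approached as far as the arm can. The fingers move at their own pace and stop on an object; FORCE is the grip in N (left out, the last holds). Time passes only in rows, so rows that do not move let the fingers close. It prints the time, the measured TCP pose, the force, the opening and the grip force at its end.
- manip.observe(): the state, without advancing time (a new reading comes with each control period).
- manip.get_image(name): name is "side" or "top" or "wrist"; returns a dict with "frame" (420x560x3 uint8, red, green, blue), "intrinsics" (3x3 intrinsics, pixels), "rvec" (rotation vector, rad) and "tvec" (3), from world to camera coordinates, as OpenCV has them. Camera axes: x right, y down, z forward; pixel columns grow to the right and rows downward; lengths in m; the calibration is good to about 2 mm. A picture is of the moment at which its call begins. There is no depth.
- manip.job_done(): hands the job in; it is judged then, once.
The state is a dict: "t": time; "joint_positions": joint angles; "joint_vel": joint speeds; "joint_torque": joint torques, N m; "ee_pos": TCP position; "tool_rot": TCP orientation; "wrist_force": force on the tool from outside, world axes, zero at the start; "moment": the same for the moment, N m; "opening": opening from 0.0 (shut) to 1.0 (fully open); "gripper_force": force on a finger pad.
Only numpy, scipy, OpenCV 4.12 (cv2) and the standard library are available. Lean on these libraries where they do the work, as an engineer would, in place of code of your own. Each camera call takes 0.05 s, during which the arm holds its last target. There are 200 camera calls.

### The job

The spring-loaded chain tensioner on the slide has to be wound and held so that its lock pin can be driven. First, with the cage arm left at rest, slide the carriage (it has a red handle) until the hole with the yellow ring is centred under the tip of the fixed punch; then swing the cage arm (it has an orange sleeve at its end) against its spring, anticlockwise from above, all the way to its stop, with the hole still under the tip. Finish while still holding the arm against the stop with the fingers, do not let go, and leave the loose things around it where they are.

Things in the scene. Friction and masses are not known exactly. Their poses are not given: they have to be found in the camera images.
- slide_bed: blue base plate 122 x 300 x 8 mm with two steel rails, fixed to the surface; origin on the surface under its middle; its y axis is the sliding direction, x points away from the robot, towards the punch stand
- work_slide (a joint): slide of the aluminium carriage (112 x 170 mm, top 28 mm above the surface) along the bed's y axis, m; grows towards the bed's +y, ends at -0.05 and 0.115; stiff, it moves at about 8 N and stays where it is left
- slide_handle (a point): on the axis of the carriage's upright red handle (18 mm diameter, free between 32 and 78 mm above the surface), 62 mm above the surface; push or grip it from above
- pin_hole (a point): centre of the pin hole, 8 mm, black in a yellow ring of 18 mm, on the dark hanger plate of the carriage, 36 mm above the surface
- punch_stand: grey punch stand 44 x 64 mm, 120 mm tall, fixed behind the slide, with an arm that overhangs the carriage; origin on the surface under its middle; its place along the slide varies
- punch_tip (a point): lower point of the fixed steel punch, 50 mm in front (-x) of the stand's origin, 44 mm above the surface, 8 mm above the hole's face
- pivot (a point): on the upright axis of the cage arm's pivot on the carriage, 36 mm above the surface
- cage_arm (a joint): angle of the cage arm about the upright pivot axis, rad: 0 at rest (the arm points towards the robot, 200 degrees from the bed's x axis, anticlockwise from above), 1.22 at its stop (a steel pin; the arm then points along the bed's -y). Grows anticlockwise seen from above; the spring (0.18 N m at rest, 0.36 N m at the stop, so about 4 N at the sleeve) swings it back when let go
- cage: the cage arm: two dark plates with two toothed grey wheels, 115 mm long and 34 mm wide, 40 to 58 mm above the surface; origin on the pivot axis 36 mm above the surface, x axis along the arm to the sleeve
- winding_sleeve (a point): on the axis of the upright orange sleeve (16 mm diameter, free between 61 and 94 mm above the surface) at the arm's end, 95 mm from the pivot axis, 78 mm above the surface; grip or push it from above
- bolt_1: loose steel bolt, 20 x 58 x 18 mm, bystander; origin in the middle of its underside
- bolt_2: loose steel bolt, 20 x 58 x 18 mm, bystander; origin in the middle of its underside
- tape_measure: loose yellow tape measure, 36 x 80 x 62 mm, bystander; origin in the middle of its underside
- marker: loose red and white marker pen, 17 x 135 x 16 mm, bystander; origin in the middle of its underside

How it is judged:
By the outcome, as a careful person would: the job done as asked, in the order asked, and still so for the second after the job is handed in, while the arm keeps its last pose, push and grip.
It also fails if it takes over 56 s, if anything falls off the work surface, if the arm or the gripper's body presses on something with over 40 N, if the wrist force passes 120 N, or if a joint passes its speed limit or range.

## Working session

There is one attempt and no reset: what is moved stays moved. The work goes in short steps, Python scripts to look and compute and a shell command to move; the robot and the scene stay as the last step left them, time stands still between calls to the robot, and variables do not carry over. Pictures are saved under pics/ and viewed, at most 10 in all, crops included, and the job is handed in when it is done.

```bash
ls; mkdir -p pics
python3 - <<'E'
from cell import manip
import cv2,numpy as np
for n in("side","top"):
    d=manip.get_image(n);cv2.imwrite(f"pics/{n}0.png",d["frame"][:,:,::-1]);np.savez(f"pics/{n}0.npz",**d)
    R=cv2.Rodrigues(np.array(d["rvec"]))[0];print(n,-R.T@d["tvec"],R[2],d["intrinsics"][0])
o=manip.observe();print(o["t"],o["ee_pos"],o["tool_rot"],manip.tips_ahead)
E
```

```text
cell.py
pics
steer.py
side [ 0.51577463 -1.21242579  0.81950387] [ 0.01615022  0.79902487 -0.60108105] [515.10096766   0.         275.17018459]
top [ 0.3465315  -0.23054036  1.11427753] [ 0.17587167  0.00543645 -0.98439809] [451.73383357   0.         280.39128138]
0.1 [ 0.18565942 -0.5963582   0.24153434] [-3.10449099e+00 -4.72156786e-01  4.71734343e-04] 0.011
```

View pics/side0.png

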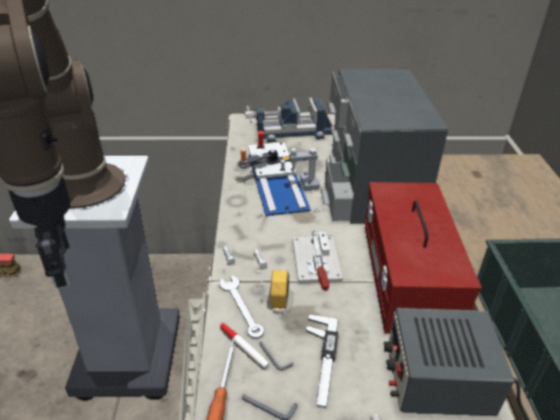

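View pics/top0.png

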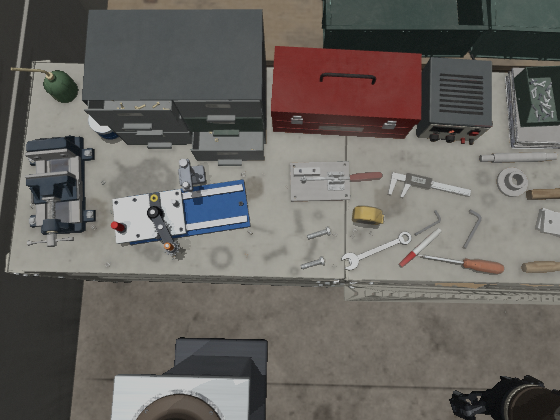

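The top view shows the carriage at about (150,215), the red handle at (118,227), the orange sleeve near (168,247), the yellow hole near (154,197) and the punch arm near (185,185). The side view shows the same at (240–320, 130–210). I'll zoom in on both.

```bash
cat > h.py <<'E'
import cv2,numpy as np
def load(f): return dict(np.load(f))
def snap(m,n,name):
    d=m.get_image(n);np.savez(f"pics/{name}.npz",**d);return {k:np.array(v) for k,v in d.items()}
def ray(d,uv):
    R=cv2.Rodrigues(d["rvec"])[0];v=R.T@np.linalg.solve(d["intrinsics"],[uv[0],uv[1],1.]);return -R.T@d["tvec"],v/np.linalg.norm(v)
def plane(d,uv,z):
    c,v=ray(d,uv);return c+v*(z-c[2])/v[2]
def tri(*obs):
    A=np.zeros((3,3));b=np.zeros(3)
    for d,uv in obs:
        c,v=ray(d,uv);P=np.eye(3)-np.outer(v,v);A+=P;b+=P@c
    x=np.linalg.solve(A,b)
    return x,[np.linalg.norm((np.eye(3)-np.outer(v,v))@(x-c)) for c,v in(ray(*o) for o in obs)]
def proj(d,p): return cv2.projectPoints(np.float64([p]),d["rvec"],d["tvec"],d["intrinsics"],None)[0][0,0]
def blobs(d,lo,hi,roi,amin=4):
    x0,y0,x1,y1=roi;h=cv2.cvtColor(d["frame"],cv2.COLOR_RGB2HSV)
    m=cv2.inRange(h,np.array(lo),np.array(hi));k=np.zeros_like(m);k[y0:y1,x0:x1]=m[y0:y1,x0:x1]
    n,l,s,c=cv2.connectedComponentsWithStats(k)
    return [(s[i].tolist(),c[i].round(2).tolist()) for i in range(1,n) if s[i][4]>=amin]
E
python3 - <<'E'
from h import *
t=load("pics/top0.npz");s=load("pics/side0.npz")
a=cv2.resize(t["frame"][160:280,95:260],None,fx=4.8,fy=4.8,interpolation=cv2.INTER_CUBIC)
cv2.imwrite("pics/c1.png",a[:,:,::-1])
a=cv2.resize(s["frame"][120:220,225:335],None,fx=6,fy=6,interpolation=cv2.INTER_CUBIC)
cv2.imwrite("pics/c2.png",a[:,:,::-1])
for n,d,r in(("top",t,(95,160,260,280)),("side",s,(225,120,335,220))):
    for c,lo,hi in(("red",(0,150,90),(6,255,255)),("red2",(172,150,90),(180,255,255)),("or",(8,140,80),(18,255,255)),("yel",(19,110,80),(34,255,255)),("blue",(100,120,60),(125,255,255))):
        print(n,c,blobs(d,lo,hi,r))
E
```

```text
top red [([111, 222, 7, 7, 40], [113.98, 224.68])]
top red2 []
top or [([164, 243, 7, 6, 20], [167.65, 245.6])]
top yel [([150, 194, 8, 8, 40], [153.65, 197.65])]
top blue [([172, 180, 78, 58, 2045], [215.37, 208.24]), ([130, 239, 28, 5, 58], [143.26, 241.02])]
side red [([259, 132, 4, 14, 46], [260.17, 138.3])]
side red2 []
side or [([242, 152, 3, 9, 25], [243.0, 155.68])]
side yel [([283, 157, 6, 3, 14], [285.79, 157.79])]
side blue [([256, 176, 53, 39, 941], [281.66, 195.8])]
```

View pics/c1.png

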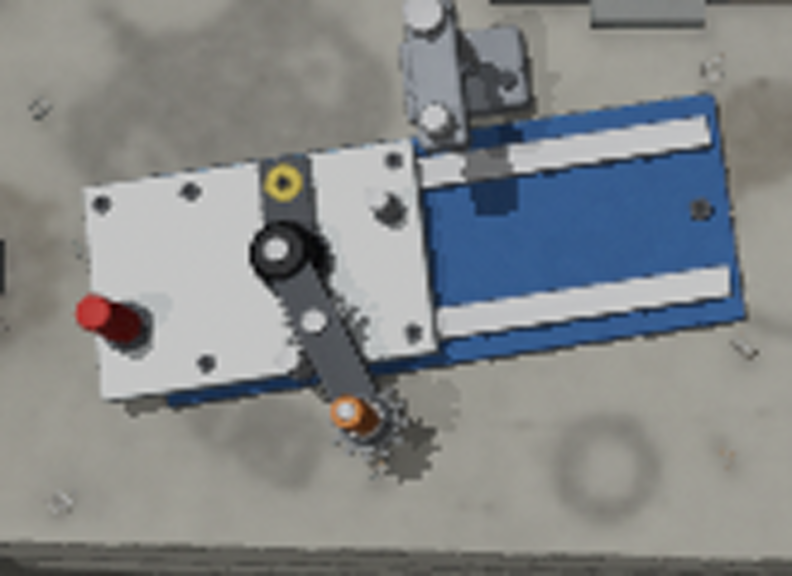

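View pics/c2.png

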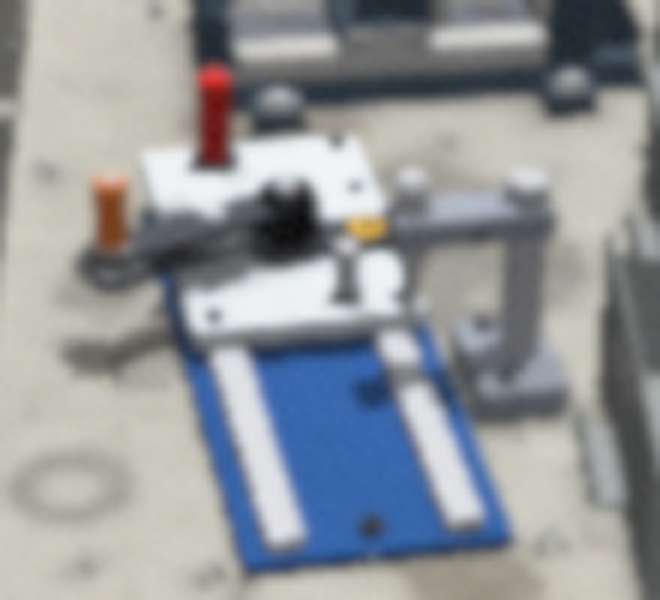

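The top crop shows the handle top at (93,313), the hole at (284,183), the pivot at (280,248), the sleeve top at (348,412), and the punch head at (435,117). The side crop shows the punch head at (410,180), so the carriage must go to bed −y (right in the image).

Run:
```python
from h import *
from cell import manip
t=load("pics/top0.npz");s=load("pics/side0.npz")
T=lambda x,y:(95+(x+.5)/4.8-.5,160+(y+.5)/4.8-.5)
S=lambda x,y:(225+(x+.5)/6-.5,120+(y+.5)/6-.5)
for n,a,b in(("hole",(284,183),(366,228)),("handletop",(93,313),(215,72)),("sleevetop",(348,412),(110,182)),("punchhead",(435,117),(411,178)),("pivot top",(276,248),(287,187))):
    print(n,*tri((t,T(*a)),(s,S(*b))))
# bed blue right corners (z 8mm)
for c in((713,95),(746,318)): print("bedR",plane(t,T(*c),.008))
for c in((85,187),(105,400),(413,140),(437,350)): print("car",plane(t,T(*c),.028))
o=manip.observe();R=cv2.Rodrigues(np.array(o["tool_rot"]))[0];print(R)
d=snap(manip,"wrist","w0");Rc=cv2.Rodrigues(d["rvec"])[0];c=-Rc.T@d["tvec"]
print("cam in tool",R.T@(c-o["ee_pos"]),"cam z in tool",R.T@Rc[2],"x",R.T@Rc[0],d["intrinsics"][0])
```

```text
hole [0.57251162 0.08566627 0.03459022] [np.float64(0.0014156013299806316), np.float64(0.0014156013299804484)]
handletop [0.49772215 0.16017342 0.07979906] [np.float64(0.0005012869284583392), np.float64(0.0005012869284583815)]
sleevetop [0.45083316 0.03042777 0.09271644] [np.float64(0.0009566901031708329), np.float64(0.0009566901031707959)]
punchhead [ 0.588397   -0.00766858  0.11718682] [np.float64(0.0016136279431642206), np.float64(0.0016136279431640953)]
pivot top [0.53386092 0.07935679 0.06142756] [np.float64(0.0015362517868536929), np.float64(0.0015362517868537302)]
bedR [ 0.63190068 -0.12841729  0.008     ]
bedR [ 0.51381698 -0.14988538  0.008     ]
car [0.57093386 0.1896699  0.028     ]
car [0.46171753 0.16989921 0.028     ]
car [0.59942686 0.0231148  0.028     ]
car [0.49089032 0.00424844 0.028     ]
[[ 9.54784151e-01  2.97299457e-01 -5.07856286e-04]
 [ 2.97299878e-01 -9.54783213e-01  1.34101019e-03]
 [-8.62110556e-05 -1.43136089e-03 -9.99998972e-01]]
cam in tool [ 8.17662633e-02 -1.02464319e-04 -1.31577223e-01] cam z in tool [-3.17439921e-01 -1.90410935e-04  9.48278366e-01] x [-3.73930663e-04  9.99999927e-01  7.56216779e-05] [360.98362983   0.         281.11917067]
```

```bash
python3 steer.py '1 0.325 -0.157 -0.03 0 0 0.127;1 0.325 -0.157 -0.03 0 0 0.127;1 0.325 -0.157 -0.03 0 0 0.127;1 0.325 -0.157 -0.03 0 0 0.127;1 0.325 -0.157 -0.03 0 0 0.127;1 0.325 -0.157 -0.03 0 0 0.127;1 0.325 -0.157 -0.03 0 0 0.127;1 0.325 -0.157 -0.03 0 0 0.127'
python3 - <<'E'
from cell import manip
import cv2,numpy as np
o=manip.observe();print(np.round(o["joint_positions"],3));R=cv2.Rodrigues(np.array(o["tool_rot"]))[0];print(np.degrees(np.arctan2(R[1,0],R[0,0])),R.T@(np.array([.5,.05,.27])-o["ee_pos"]))
E
```

```text
t: 0.95
ee_pos: [0.4542, -0.3446, 0.2727]
tool_rot: [-3.127, -0.287, -0.004]
wrist_force: [-0.1, 0.4, -0.4]
opening: 1.003
gripper_force: 0.0
[ 0.683  0.299 -0.148  1.686  0.044  1.158 -0.864]
10.490390419088481 [ 0.11688215 -0.37964182  0.00362492]
```

```bash
python3 steer.py '1 0.117 -0.38 0 0 0 0;1 0.117 -0.38 0 0 0 0;1 0.117 -0.38 0 0 0 0;1 0.117 -0.38 0 0 0 0;1 0.117 -0.38 0 0 0 0;1 0.117 -0.38 0 0 0 0;1 0.117 -0.38 0 0 0 0;1 0.117 -0.38 0 0 0 0;1 0.117 -0.38 0 0 0 0'
python3 - <<'E'
from cell import manip
from h import *
o=manip.observe();print(np.round(o["joint_positions"],3))
d=snap(manip,"wrist","w1")
for n,p in(("hole",(.5725,.0857,.036)),("handle",(.4977,.16,.078)),("sleeve",(.4508,.0304,.094)),("punch",(.5884,-.0077,.044))): print(n,proj(d,p))
cv2.imwrite("pics/w1.png",d["frame"][:,:,::-1])
E
```

```text
t: 1.85
ee_pos: [0.4984, 0.0513, 0.2725]
tool_rot: [-3.125, -0.288, -0.001]
wrist_force: [-0.1, 0.5, -0.3]
opening: 1.0
gripper_force: 0.0
[ 0.16   0.202 -0.413  1.829  0.086  1.128 -1.669]
hole [261.11555468  86.70726247]
handle [164.70665736 156.13855569]
sleeve [294.60169088 233.77028021]
punch [360.45579392  88.3590424 ]
```

View pics/w1.png

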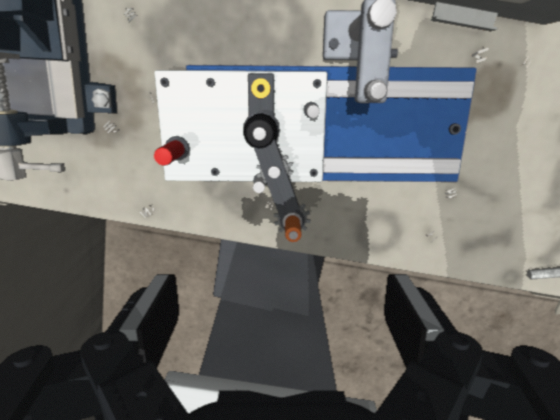

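The wrist view shows the hole at (261,88), the handle top at (164,156), the sleeve top at (293,236), the pivot cap at (259,133) and the punch head at (376,91). They agree with the projected estimates. Now I'll triangulate across the views.

Run:
```python
from h import *
t=load("pics/top0.npz");s=load("pics/side0.npz");w=load("pics/w1.npz")
g=cv2.cvtColor(w["frame"],cv2.COLOR_RGB2GRAY)
print(cv2.HoughCircles(g[60:130,330:420],cv2.HOUGH_GRADIENT,1,8,param1=120,param2=10,minRadius=6,maxRadius=16))
print("yel",blobs(w,(19,110,80),(34,255,255),(200,50,330,130)))
print("red",blobs(w,(0,150,190),(6,255,255),(130,120,210,190)),blobs(w,(0,150,90),(6,255,255),(130,120,210,190)))
print("or",blobs(w,(5,120,80),(18,255,255),(260,200,330,260)))
T=lambda x,y:(95+(x+.5)/4.8-.5,160+(y+.5)/4.8-.5)
S=lambda x,y:(225+(x+.5)/6-.5,120+(y+.5)/6-.5)
for n,a,b,c in(("hole",(284,183),(366,228),(261,87.8)),("handletop",(93,313),(215,72),(164,155.5)),("sleevetop",(348,412),(110,182),(292.7,236)),("punchhead",(435,117),(411,178),(375.5,90.5)),("pivot",(276,248),(287,187),(259.5,132.5))):
    print(n,*tri((t,T(*a)),(s,S(*b)),(w,c)),plane(w,c,.036)[:2])
P=[plane(w,c,.028) for c in((156,71),(328,70.5),(326,182),(165,181.5))]
y=(P[0]-P[1]);print("yaw",np.degrees(np.arctan2(-y[0],y[1])),[np.linalg.norm(P[i]-P[(i+1)%4]) for i in range(4)])
B=[plane(w,c,.008) for c in((476,68),(460,181))];x=B[0]-B[1];print(np.degrees(np.arctan2(x[1],x[0])),np.linalg.norm(x))
r=[plane(w,c,.012) for c in((327,88),(473,90))];x=r[0]-r[1];print("rail yaw",np.degrees(np.arctan2(-x[0],x[1])))
```

```text
[[[44.5 30.5 11. ]
  [23.5 12.5  6.3]]]
yel [([251, 78, 20, 21, 270], [260.28, 87.79])]
red [([154, 148, 17, 17, 217], [162.24, 155.94])] [([154, 141, 22, 24, 279], [163.68, 154.56])]
or [([285, 216, 16, 26, 279], [292.33, 227.35])]
hole [0.57214524 0.08562619 0.03473331] [np.float64(0.0017415388914606312), np.float64(0.0011068397494583806), np.float64(0.0006904385387714015)] [0.57148477 0.08564341]
handletop [0.49799794 0.16035754 0.0794606 ] [np.float64(0.0002745262272861222), np.float64(0.0007755667708406033), np.float64(0.0005214956968832661)] [0.48779522 0.17288296]
sleevetop [0.44993912 0.03085266 0.09322644] [np.float64(0.0018361128590985737), np.float64(0.0008307960587097341), np.float64(0.0020283220921356562)] [0.42386168 0.02530139]
punchhead [ 0.58813717 -0.00591411  0.11558055] [np.float64(0.002561925855890365), np.float64(0.001179239347764033), np.float64(0.0015794821560746997)] [ 0.58936251 -0.02419958]
pivot [0.53334435 0.07903285 0.0619411 ] [np.float64(0.0019701258629153174), np.float64(0.0011716267794630406), np.float64(0.0009230167374549294)] [0.52890124 0.08003726]
yaw 10.678685331587202 [np.float64(0.16828641961167895), np.float64(0.1125470465734979), np.float64(0.17331588472171036), np.float64(0.11169685982021356)]
11.648010575968396 0.11962103846585875
rail yaw 9.783270142470107
```

```bash
python3 steer.py '1 0.019 -0.107 0.03 0 0 0;1 0.019 -0.107 0.06 0 0 0;1 0.019 -0.107 0.11 0 0 0;1 0.019 -0.107 0.16 0 0 0;0.5 0.019 -0.107 0.195 0 0 0;0.5 0.019 -0.107 0.217 0 0 0;0.5 0.019 -0.107 0.217 0 0 0'
python3 - <<'E'
from cell import manip
from h import *
o=manip.observe();print(o["ee_pos"],np.round(o["joint_positions"],3))
d=snap(manip,"wrist","w2");cv2.imwrite("pics/w2.png",d["frame"][:,:,::-1])
E
```

```text
t: 2.6
ee_pos: [0.4962, 0.1501, 0.0515]
tool_rot: [3.127, 0.272, -0.012]
wrist_force: [0.2, -0.8, 0.0]
opening: 0.517
gripper_force: 0.0
[0.49624211 0.15014441 0.05152308] [-0.084  0.521 -0.388  1.997  0.301  0.686 -2.059]
```

View pics/w2.png

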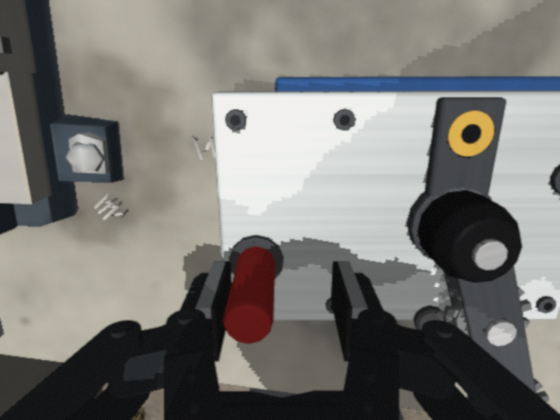

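The wrist view shows the red handle (250,290) between the pads, nearer to the left one. The tool is still lagging about 9 mm in y, so I'll settle it.

```bash
python3 steer.py '0.5 0 0 0 0 0 0;0.5 0 0 0 0 0 0'
python3 - <<'E'
from cell import manip
from h import *
o=manip.observe();print(np.round(o["joint_vel"],3));R=cv2.Rodrigues(np.array(o["tool_rot"]))[0];print(R, R.T@(np.array([.498,.160,.054])-o["ee_pos"]))
E
```

```text
t: 2.85
ee_pos: [0.5001, 0.1528, 0.0572]
tool_rot: [-3.129, -0.273, -0.005]
wrist_force: [0.2, -0.1, 0.1]
opening: 0.499
gripper_force: 0.0
[-0.003 -0.003 -0.003  0.003  0.001 -0.005 -0.004]
[[ 9.84927123e-01  1.72938747e-01  3.27891926e-03]
 [ 1.72937628e-01 -9.84932580e-01  6.23981683e-04]
 [ 3.33742502e-03 -4.75279642e-05 -9.99994430e-01]] [-0.00088101 -0.00745981  0.00321303]
```

```bash
python3 steer.py '0.5 -0.001 -0.007 0.003 0 0 0;0.5 -0.001 -0.007 0.003 0 0 0;0 -0.001 -0.007 0.003 0 0 0;0 -0.001 -0.007 0.003 0 0 0;0 -0.001 -0.007 0.003 0 0 0;0 -0.001 -0.007 0.003 0 0 0;0 -0.001 -0.007 0.003 0 0 0' 40
python3 - <<'E'
from cell import manip
from h import *
o=manip.observe();R=cv2.Rodrigues(np.array(o["tool_rot"]))[0]
yh=np.array([-np.sin(.1745),np.cos(.1745),0])
print(R.T@(-.094*yh), o["moment"])
E
```

```text
t: 3.55
ee_pos: [0.4965, 0.1606, 0.0528]
tool_rot: [-3.129, -0.275, -0.001]
wrist_force: [-2.0, 2.9, 6.3]
opening: 0.195
gripper_force: 38.9
[-9.95803570e-05  9.39999188e-02 -7.31069907e-05] [0.45129588 0.47419708 0.02893124]
```

```bash
python3 steer.py '0 0 0.015 0 0 0 0;0 0 0.03 0 0 0 0;0 0 0.045 0 0 0 0;0 0 0.06 0 0 0 0;0 0 0.075 0 0 0 0;0 0 0.085 0 0 0 0;0 0 0.085 0 0 0 0'
python3 - <<'E'
from cell import manip
from h import *
d=snap(manip,"wrist","w3");t=snap(manip,"top","top3");s=snap(manip,"side","side3")
a=d["frame"];b=cv2.resize(t["frame"][160:260,110:250],(560,400),interpolation=cv2.INTER_CUBIC);c=cv2.resize(s["frame"][130:200,240:338],(560,400),interpolation=cv2.INTER_CUBIC)
m=np.zeros((600,800,3),np.uint8);m[:300,:400]=cv2.resize(a,(400,300));m[:300,400:]=cv2.resize(b,(400,300));m[300:,400:]=cv2.resize(c,(400,300));m[300:,:400]=cv2.resize(a[0:210,280:560],(400,300))
cv2.imwrite("pics/m3.png",m[:,:,::-1])
for n,x in(("w",d),("t",t),("s",s)): print(n,blobs(x,(19,110,80),(34,255,255),{"w":(100,0,560,300),"t":(110,160,250,260),"s":(240,130,338,200)}[n]))
E
```

```text
t: 4.25
ee_pos: [0.5115, 0.0759, 0.0529]
tool_rot: [-3.129, -0.273, -0.001]
wrist_force: [-1.2, 1.0, 6.1]
opening: 0.201
gripper_force: 40.2
w [([475, 116, 45, 45, 1320], [496.69, 137.9])]
t [([186, 191, 7, 5, 20], [188.95, 193.55])]
s [([290, 173, 5, 3, 11], [292.09, 173.64])]
```

View pics/m3.png

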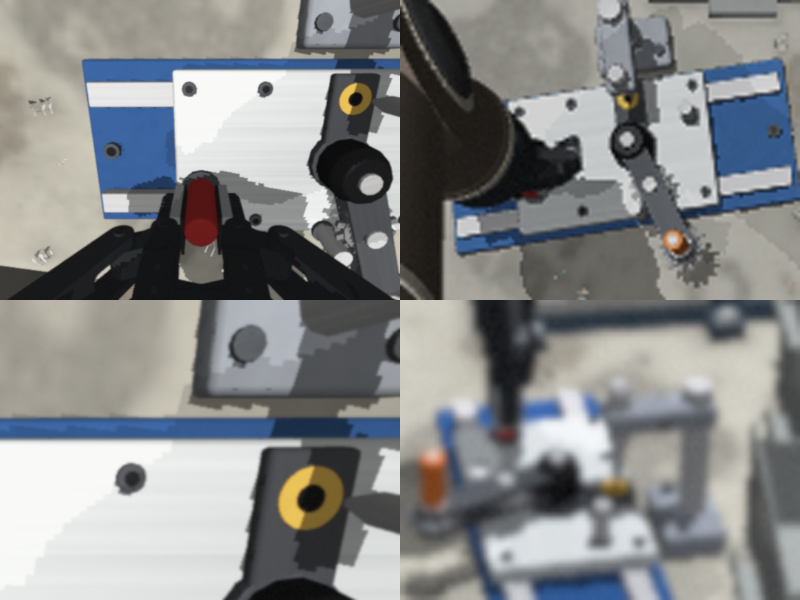

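The wrist view shows the hole at (497,138) and the punch's conical tip just right of it at about (523,146). From this one camera I can compute what is left to go.

Run:
```python
from h import *
w=load("pics/w3.npz");t=load("pics/top3.npz")
h=cv2.cvtColor(w["frame"],cv2.COLOR_RGB2HSV)
print(w["frame"][130:160:2,514:545:3].mean(2).astype(int))
y=cv2.inRange(h,(19,110,60),(34,255,255));c=max(cv2.findContours(y,0,2)[0],key=cv2.contourArea);hc=cv2.fitEllipse(c);print(hc)
H=plane(w,hc[0],.036);yh=np.array([-np.sin(.1745),np.cos(.1745),0]);xh=np.array([yh[1],-yh[0],0])
print("H",H)
for u in((523,146),(521,146),(525,147)):
    P=plane(w,u,.044);print(P,(P-H)@yh,(P-H)@xh)
```

```text
[[ 88  88  56  41  48 109 113 113 112 185 221]
 [ 88  88  60  41  52 111 112 112 112 190 216]
 [ 87  87  60  41  66 113 112 111 109 107 147]
 [ 86  88  60  39  78 105 100  87  79  75  73]
 [ 88  88  54  52  68  71  69  70  70  69  70]
 [ 87  86  54  66  67  69  67  67  68  69  70]
 [ 88  84  52  66  67  68  67  68  66  68  68]
 [ 87  75  47  64  65  67  68  68  67  65  67]
 [ 88  55  41  56  66  66  66  67  67  66  67]
 [ 82  44  40  62  82  65  67  67  66  67  66]
 [ 60  41  41  80 107  75  65  67  67  68  67]
 [ 41  42  41  88 111 102  71  66  64  66  66]
 [ 40  41  42  96 110 108  98  68  65  66  65]
 [ 40  42  42 104 109 109 109 126  76  65  64]
 [ 41  42  47 108 111 111 112 202 179 126  81]]
((497.0207824707031, 138.00604248046875), (40.695716857910156, 48.89240646362305), 46.907718658447266)
H [ 5.86549771e-01 -2.69292798e-04  3.60000000e-02]
[ 0.58565093 -0.00646328  0.044     ] -0.005943865738946314 -0.0019605648312609426
[ 0.58551613 -0.00569719  0.044     ] -0.005166009197491076 -0.0019603128129222457
[ 0.58541649 -0.00737888  0.044     ] -0.006804863560622595 -0.0023504028689962193
```

```bash
python3 steer.py '0 0 0.006 0 0 0 0;0 0 0.006 0 0 0 0;0 0 0.006 0 0 0 0'
python3 - <<'E'
from cell import manip
from h import *
d=snap(manip,"wrist","w4");h=cv2.cvtColor(d["frame"],cv2.COLOR_RGB2HSV)
y=cv2.inRange(h,(19,110,60),(34,255,255));y[:,:430]=0;c=max(cv2.findContours(y,0,2)[0],key=cv2.contourArea);print(cv2.fitEllipse(c),cv2.boundingRect(c))
cv2.imwrite("pics/w4.png",cv2.resize(d["frame"][90:190,440:560],(720,600),interpolation=cv2.INTER_CUBIC)[:,:,::-1])
E
```

```text
t: 4.7
ee_pos: [0.5123, 0.0714, 0.0528]
tool_rot: [-3.128, -0.276, -0.001]
wrist_force: [-2.3, 3.6, 6.0]
opening: 0.2
gripper_force: 40.2
((496.0889892578125, 138.20602416992188), (38.98320007324219, 49.19270706176758), 38.85093307495117) (474, 116, 47, 46)
```

View pics/w4.png

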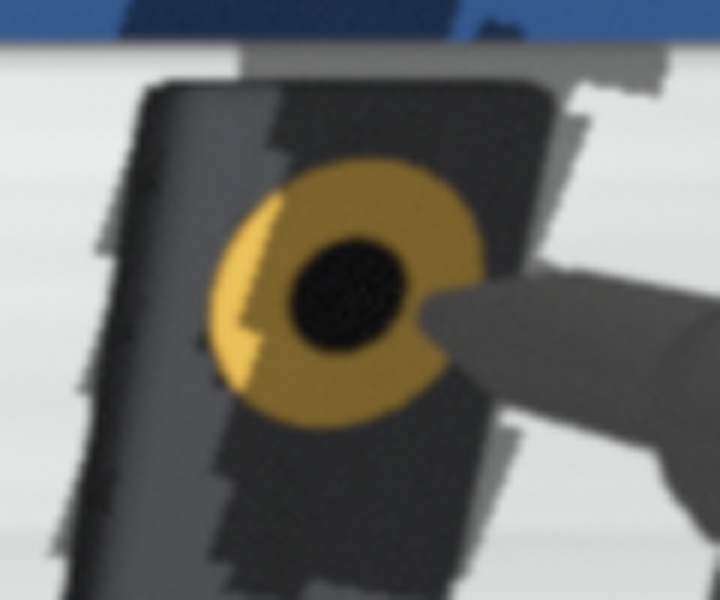

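The tip's end is at crop (430,312), i.e. frame (511.7,142). The hole's centre is at crop (348,295), i.e. frame (498,139.2).

Run:
```python
from h import *
w=load("pics/w4.npz")
H=plane(w,(497.8,139),.036);yh=np.array([-np.sin(.1745),np.cos(.1745),0]);xh=np.array([yh[1],-yh[0],0])
print("H",H)
for u in((510,142),(511.5,142),(513,142)):
    P=plane(w,u,.044);print(P,(P-H)@yh,(P-H)@xh)
print(proj(w,H+[0,0,.008]))
```

```text
H [ 0.58713711 -0.00511692  0.036     ]
[ 0.58716591 -0.00530042  0.044     ] -0.0001857094980101941 -3.499107624189486e-06
[ 0.58726743 -0.0058724   0.044     ] -0.0007666322778575857 -2.8225865729086612e-06
[ 0.58736895 -0.00644438  0.044     ] -0.0013475484200192293 -2.1460732515143e-06
[509.52241299 141.99038372]
```

```bash
python3 steer.py '0 0 0.0012 0 0 0 0;0 0 0.0012 0 0 0 0;0 0 0.0012 0 0 0 0'
python3 - <<'E'
from cell import manip
from h import *
d=snap(manip,"wrist","w5")
f=d["frame"].mean(2)
h=cv2.cvtColor(d["frame"],cv2.COLOR_RGB2HSV)
k=(f<22).astype(np.uint8);k[:,:475]=0;k[:, 530:]=0;k[:110]=0;k[165:]=0
n,l,s,c=cv2.connectedComponentsWithStats(k);print(s[1:],c[1:])
w=load("pics/w4.npz");print("w4 vs tip rows",);
y=cv2.inRange(h,(19,110,60),(34,255,255));y[:,:430]=0;print(cv2.boundingRect(y))
for r in range(138,148,2): print(f[r,500:520].astype(int), w["frame"].mean(2)[r,500:520].astype(int))
E
```

```text
t: 5.05
ee_pos: [0.5124, 0.0711, 0.0529]
tool_rot: [-3.127, -0.277, -0.001]
wrist_force: [-3.3, 6.2, 5.5]
opening: 0.201
gripper_force: 40.3
[[490 131  17  17 220]] [[497.61363636 138.90909091]]
w4 vs tip rows
(474, 116, 47, 46)
[14 17 14 14 17 10 21 43 66 82 85 83 80 78 76 74 73 73 71 70] [19 12 13 15 17 18 26 44 69 85 86 83 78 76 74 74 73 71 73 70]
[14 15 15 13 16 15 28 50 71 76 71 68 67 68 66 67 68 69 67 68] [15 17 12 19 13 15 32 61 79 81 74 69 66 66 67 68 67 69 67 69]
[14 12 16 12 15 23 46 68 75 69 66 65 66 66 66 66 69 68 67 67] [11 15 13 12 17 27 52 74 81 77 68 65 65 64 66 68 68 68 67 67]
[13 16 16 22 33 54 75 83 81 72 67 66 65 67 66 66 67 66 68 67] [13 16 17 21 39 63 81 86 85 79 70 66 66 67 66 65 67 68 68 67]
[15 25 32 51 69 82 88 87 86 84 76 70 67 66 67 65 67 67 66 67] [20 29 42 61 74 83 86 88 87 87 83 76 69 67 66 66 66 67 66 65]
```

```bash
python3 steer.py '0 0 0.0015 0 0 0 0;0 0 0.0015 0 0 0 0;0 0 0.0015 0 0 0 0'
python3 - <<'E'
from cell import manip
from h import *
d=snap(manip,"wrist","w6")
k=(d["frame"].mean(2)<22).astype(np.uint8);k[:,:475]=0;k[:, 530:]=0;k[:110]=0;k[165:]=0
print(cv2.connectedComponentsWithStats(k)[3][1:])
for r in range(138,148,2): print(d["frame"].mean(2)[r,500:520].astype(int))
H=plane(d,(497.8,139),.036);print(H,proj(d,H+[0,0,.008]))
E
```

```text
t: 5.4
ee_pos: [0.5126, 0.0697, 0.0528]
tool_rot: [-3.127, -0.277, -0.001]
wrist_force: [-2.8, 6.5, 5.6]
opening: 0.196
gripper_force: 40.3
[[497.43055556 138.97222222]]
[14 16 17 12 13 18 25 40 61 75 77 76 75 72 73 72 71 71 72 71]
[12 14 15 15 21 34 53 61 65 67 66 67 68 68 68 69 68 68 67 68]
[16 15 16 15 30 48 63 65 65 65 66 67 67 67 67 67 69 66 67 67]
[10 17 16 21 35 53 66 65 66 65 65 66 68 68 69 66 67 66 66 66]
[18 21 27 50 69 81 81 75 68 66 65 67 66 66 66 68 66 66 68 66]
[ 0.58750294 -0.00662492  0.036     ] [509.50936417 141.99010007]
```

Run:
```python
from h import *
d=load("pics/w6.npz")
a=cv2.resize(d["frame"][115:165,470:530],(720,600),interpolation=cv2.INTER_CUBIC).astype(float)
a=np.clip(a*1.8,0,255).astype(np.uint8)
cv2.imwrite("pics/w6.png",a[:,:,::-1])
c=-cv2.Rodrigues(d["rvec"])[0].T@d["tvec"];print(c)
H=plane(d,(497.6,139),.036)
for r in(0,.0015,.002): # projected tip disc extents
    P=[proj(d,H+[r*np.cos(q),r*np.sin(q),.008]) for q in np.linspace(0,6.28,40)];P=np.array(P);print(r,P.min(0),P.max(0))
```

```text
[0.59305292 0.08390577 0.18451269]
0 [509.29849584 141.99009602] [509.29849584 141.99009602]
0.0015 [505.34740511 138.09279255] [513.2472044  145.85379935]
0.002 [504.03151254 136.78778307] [514.56503814 147.13591006]
```

View pics/w6.png

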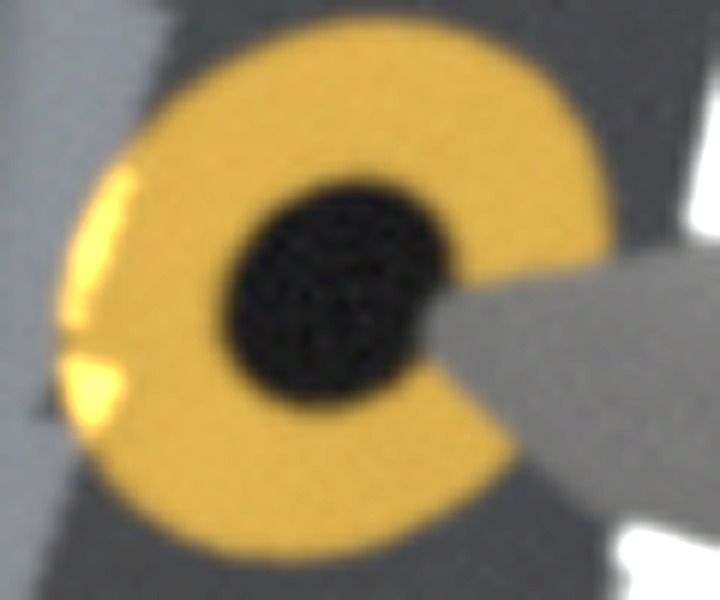

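The tip disc's left edge sits at frame 505.2, row 142.3, against an expected 505.3 and 142.0 for a 1.5 mm blunt tip. So it is aligned to within about 0.4 mm. I'll release and rise.

```bash
python3 steer.py '0.4 0 0 0 0 0 0;0.4 0 0 0 0 0 0;0.4 0 0 0 0 0 0;0.4 0 0 -0.03 0 0 0;0.4 0 0 -0.07 0 0 0;0.4 0 0 -0.1 0 0 0;0.4 0 0 -0.1 0 0 0'
python3 - <<'E'
from cell import manip
from h import *
o=manip.observe();R=cv2.Rodrigues(np.array(o["tool_rot"]))[0]
w=snap(manip,"wrist","w7");t=snap(manip,"top","top7");s=snap(manip,"side","side7")
hw=blobs(w,(19,110,60),(34,255,255),(300,0,560,250),100);print("yel w",hw)
print("or t",blobs(t,(8,120,80),(18,255,255),(150,200,240,280)),"s",blobs(s,(5,120,80),(18,255,255),(225,120,335,220)),"w",blobs(w,(5,120,80),(18,255,255),(200,0,560,420)))
H=plane(w,hw[0][1],.036);print("H",H)
print("drawer",plane(t,(230,157),.1),plane(t,(230,157),.05),plane(t,(262,157),.1))
S=np.array([.4665,-.062,.15]);print(R.T@(S-o["ee_pos"]),R[:,0],np.round(o["joint_positions"],2))
print(proj(w,(.4665,-.062,.094)),proj(t,(.4665,-.062,.094)),proj(s,(.4665,-.062,.078)))
E
```

```text
t: 6.15
ee_pos: [0.5152, 0.0676, 0.1562]
tool_rot: [3.13, 0.273, 0.011]
wrist_force: [0.8, 0.1, -0.2]
opening: 0.396
gripper_force: 0.0
yel w [([393, 107, 24, 28, 391], [403.32, 120.08])]
or t [([205, 236, 7, 8, 26], [208.31, 239.5])] s [([246, 168, 5, 11, 49], [247.96, 173.22])] w [([434, 297, 42, 47, 900], [452.57, 317.63])]
H [ 0.58767445 -0.00445651  0.036     ]
drawer [ 0.66129859 -0.10420922  0.1       ] [ 0.6768154  -0.09798157  0.05      ] [ 0.66298124 -0.17889356  0.1       ]
[-0.07043104  0.1191905   0.00584795] [0.98487262 0.17314266 0.0068954 ] [ 0.14  0.36 -0.45  1.93  0.2   0.89 -1.81]
[466.87018218 334.05862759] [208.0813374  239.85121712] [248.12899091 172.4136688 ]
```

```bash
python3 steer.py '0.4 -0.07 0.119 0 0 0 -0.35;0.4 -0.07 0.119 0 0 0 -0.35;0.4 -0.07 0.119 0 0 0 -0.35;0.4 -0.07 0.119 0 0 0 -0.35;0.4 -0.07 0.119 0 0 0 -0.35;0.4 -0.07 0.119 0 0 0 -0.35'
python3 - <<'E'
from cell import manip
from h import *
o=manip.observe();R=cv2.Rodrigues(np.array(o["tool_rot"]))[0];print(R,np.round(o["joint_positions"],2))
w=snap(manip,"wrist","w8");w7=load("pics/w7.npz");t=load("pics/top7.npz")
print("or",blobs(w,(5,120,60),(18,255,255),(100,0,560,420),40), "pred top",proj(w,(.4665,-.062,.094)),"bot",proj(w,(.4665,-.062,.061)))
print(R.T@(np.array([.4665,-.062,.076])-o["ee_pos"]))
E
```

```text
t: 6.9
ee_pos: [0.4645, -0.061, 0.1517]
tool_rot: [-3.033, -0.815, 0.001]
wrist_force: [-0.8, 0.5, 0.5]
opening: 0.401
gripper_force: 0.0
[[ 8.65326891e-01  5.01207080e-01 -9.13469179e-04]
 [ 5.01207777e-01 -8.65326560e-01  8.41386519e-04]
 [-3.68740261e-04 -1.18591224e-03 -9.99999229e-01]] [ 0.44  0.3  -0.49  2.04  0.19  0.85 -1.2 ]
or [([269, 203, 27, 41, 722], [282.13, 221.76])] pred top [284.74448961 233.11369533] bot [284.31408674 213.28987308]
[0.00129063 0.00197787 0.07565408]
```

```bash
python3 steer.py '0.4 0.001 0.001 0.03 0 0 0;0.4 0.001 0.001 0.06 0 0 0;0.4 0.001 0.001 0.075 0 0 0;0.4 0.001 0.001 0.075 0 0 0'
python3 - <<'E'
from cell import manip
from h import *
o=manip.observe();R=cv2.Rodrigues(np.array(o["tool_rot"]))[0];p=np.array(o["ee_pos"])
w=snap(manip,"wrist","w9")
print("or",blobs(w,(3,110,50),(18,255,255),(100,0,560,420),100))
print("yaw",np.degrees(np.arctan2(R[1,0],R[0,0])))
piv=np.array([.5490,-.0131])
# waypoints: TCP follows sleeve + lead along tangential (tool y) ; pad contact lead = 17-8 = 9 mm
r=.095;a0=np.radians(210)
for lead in(.009,):
  for q in(0,.15,.3,.45,.6,.75,.9,1.05,1.22):
    a=a0+q;S=piv+r*np.array([np.cos(a),np.sin(a)]);tg=np.array([-np.sin(a),np.cos(a)])
    P=np.r_[S+lead*tg,p[2]];print(q,(R.T@(P-p)).round(4))
E
```

```text
t: 7.35
ee_pos: [0.4647, -0.0605, 0.0752]
tool_rot: [-3.031, -0.818, 0.006]
wrist_force: [-0.0, -0.5, 1.0]
opening: 0.399
gripper_force: 0.0
or [([263, 256, 42, 76, 2209], [283.14, 291.21])]
yaw 30.220317236707857
0 [ 0.0017  0.0101 -0.    ]
0.15 [ 0.0041  0.0242 -0.0001]
0.3 [ 0.0085  0.0378 -0.0001]
0.45 [ 0.0149  0.0506 -0.0002]
0.6 [ 0.0232  0.0623 -0.0003]
0.75 [ 0.0331  0.0726 -0.0003]
0.9 [ 0.0444  0.0813 -0.0004]
1.05 [ 0.0569  0.0882 -0.0004]
1.22 [ 0.0722  0.0937 -0.0005]
```

```bash
python3 steer.py '0.4 0.0017 0.01 0 0 0 0;0.4 0.003 0.017 0 0 0 -0.075;0.4 0.004 0.024 0 0 0 -0.15;0.4 0.006 0.031 0 0 0 -0.225;0.4 0.0085 0.038 0 0 0 -0.3;0.4 0.0115 0.0445 0 0 0 -0.375;0.4 0.015 0.0505 0 0 0 -0.45;0.4 0.019 0.0565 0 0 0 -0.525;0.4 0.023 0.0625 0 0 0 -0.6;0.4 0.023 0.0625 0 0 0 -0.6'
python3 - <<'E'
from cell import manip
from h import *
o=manip.observe();R=cv2.Rodrigues(np.array(o["tool_rot"]))[0];p=np.array(o["ee_pos"])
print("yaw",np.degrees(np.arctan2(R[1,0],R[0,0])))
w=snap(manip,"wrist","w10");t=snap(manip,"top","top10");s=snap(manip,"side","side10")
print("or w",blobs(w,(3,110,50),(18,255,255),(100,0,560,420),100),"s",blobs(s,(5,120,80),(18,255,255),(225,120,335,230)))
print("yel s",blobs(s,(19,110,60),(34,255,255),(240,130,338,200)),[blobs(load(f"pics/side{k}.npz"),(19,110,60),(34,255,255),(240,130,338,200)) for k in(7,)])
piv=np.array([.5490,-.0131]);r=.095;a0=np.radians(210);lead=.009
for q in(.6,.7,.8,.9,1.0,1.1,1.22):
    a=a0+q;S=piv+r*np.array([np.cos(a),np.sin(a)]);tg=np.array([-np.sin(a),np.cos(a)])
    P=np.r_[S+lead*tg,p[2]];print(q,(R.T@(P-p)).round(4))
P=P+np.r_[.006*tg,0];print("over",(R.T@(P-p)).round(4))
E
```

```text
t: 8.4
ee_pos: [0.5184, -0.1052, 0.0783]
tool_rot: [2.657, 1.675, 0.002]
wrist_force: [-2.5, 2.7, 1.9]
opening: 0.401
gripper_force: 1.4
yaw 64.47317297137954
or w [([236, 254, 43, 73, 2105], [258.7, 287.67])] s [([261, 176, 6, 12, 52], [263.9, 181.5])]
yel s [([290, 174, 6, 3, 13], [292.62, 174.92])] [[([290, 174, 6, 3, 11], [292.82, 175.09])]]
0.6 [ 0.0012 -0.0032 -0.    ]
0.7 [0.0026 0.0062 0.    ]
0.8 [0.0049 0.0155 0.    ]
0.9 [0.0081 0.0245 0.    ]
1.0 [0.0122 0.0331 0.0001]
1.1 [0.0171 0.0413 0.0001]
1.22 [0.0241 0.0504 0.0001]
over [0.0275 0.0553 0.0001]
```

```bash
python3 steer.py '0.4 0.0026 0.0062 0 0 0 -0.1;0.4 0.005 0.0155 0 0 0 -0.2;0.4 0.008 0.0245 0 0 0 -0.3;0.4 0.012 0.033 0 0 0 -0.4;0.4 0.017 0.041 0 0 0 -0.5;0.4 0.0205 0.046 0 0 0 -0.55;0.4 0.024 0.0505 0 0 0 -0.62;0.4 0.024 0.0505 0 0 0 -0.62'
cat > chk.py <<'E'
import sys
from cell import manip
from h import *
k=sys.argv[1]
o=manip.observe();R=cv2.Rodrigues(np.array(o["tool_rot"]))[0];p=np.array(o["ee_pos"])
print("yaw",np.degrees(np.arctan2(R[1,0],R[0,0])),o["wrist_force"])
w=snap(manip,"wrist","w"+k);t=snap(manip,"top","top"+k);s=snap(manip,"side","side"+k)
print("or w",blobs(w,(3,110,50),(18,255,255),(100,0,560,420),100),"s",blobs(s,(5,120,80),(18,255,255),(225,120,335,230)))
print("yel s",blobs(s,(19,110,60),(34,255,255),(240,130,338,200)),"w",blobs(w,(19,110,60),(34,255,255),(0,0,560,420),40))
E=np.array([.5490+.095*np.sin(.1745),-.0131-.095*np.cos(.1745)])
print("pred sleeve at stop: w",proj(w,[*E,.094]),proj(w,[*E,.065]),"s",proj(s,[*E,.078]),"pos",E)
E
python3 chk.py 11
```

```text
t: 9.35
ee_pos: [0.5728, -0.106, 0.0774]
tool_rot: [2.021, 2.405, -0.002]
wrist_force: [-3.9, -1.0, 2.8]
opening: 0.396
gripper_force: 1.9
yaw 99.92571512764226 [-3.88516643 -0.99950991  2.84426902]
or w [([236, 255, 43, 73, 2121], [258.34, 288.88])] s [([284, 178, 4, 11, 40], [285.42, 183.42])]
yel s [([290, 174, 6, 3, 13], [292.62, 174.92])] w [([333, 28, 20, 45, 587], [342.62, 49.95])]
pred sleeve at stop: w [261.60108914 313.12740551] [264.90124282 274.132992  ] s [286.02367448 181.73846876] pos [ 0.5654935  -0.10665728]
```

```bash
python3 steer.py '0.4 0 0.003 0 0 0 0;0.4 0 0.005 0 0 0 0;0.4 0 0.007 0 0 0 0;0.4 0 0.007 0 0 0 0'; python3 chk.py 12
```

```text
t: 9.9
ee_pos: [0.5751, -0.1057, 0.0769]
tool_rot: [-2.02, -2.399, 0.014]
wrist_force: [-18.5, -3.8, 14.9]
opening: 0.402
gripper_force: 9.3
yaw 99.79828610718965 [-18.53978536  -3.80512845  14.87153761]
or w [([235, 255, 43, 74, 2137], [257.53, 289.21])] s [([285, 178, 4, 11, 39], [286.44, 183.36])]
yel s [([290, 174, 7, 3, 15], [293.53, 174.87])] w [([328, 28, 18, 43, 507], [336.7, 49.24])]
pred sleeve at stop: w [254.93185498 313.66801941] [259.9686329  274.42197254] s [286.02367448 181.73846876] pos [ 0.5654935  -0.10665728]
```

The force jumped to 18.5 N along −x̂, so the arm is on its stop. I'll ease the push a little and check the hole against the tip.

```bash
python3 steer.py '0.4 0 -0.002 0 0 0 0;0.4 0 -0.002 0 0 0 0;0.4 0 -0.002 0 0 0 0'; python3 chk.py 13
python3 - <<'E'
from h import *
w=load("pics/w13.npz")["frame"];s=load("pics/side13.npz")["frame"];s7=load("pics/side7.npz")["frame"]
m=np.zeros((600,800,3),np.uint8)
m[:300,:400]=cv2.resize(w,(400,300))
m[:300,400:]=cv2.resize(w[0:105,270:410],(400,300),interpolation=cv2.INTER_CUBIC)
m[300:,:400]=cv2.resize(s7[145:205,245:325],(400,300),interpolation=cv2.INTER_CUBIC)
m[300:,400:]=cv2.resize(s[145:205,245:325],(400,300),interpolation=cv2.INTER_CUBIC)
cv2.imwrite("pics/m13.png",m[:,:,::-1])
E
```

```text
t: 10.35
ee_pos: [0.5746, -0.1057, 0.077]
tool_rot: [-2.022, -2.401, 0.01]
wrist_force: [-12.2, -3.2, 9.4]
opening: 0.402
gripper_force: 6.5
yaw 99.80887070065518 [-12.20814321  -3.21147342   9.44562102]
or w [([235, 255, 43, 74, 2138], [257.84, 289.25])] s [([284, 178, 5, 11, 40], [286.3, 183.4])]
yel s [([290, 174, 7, 3, 16], [293.44, 174.94])] w [([329, 28, 18, 44, 518], [337.63, 49.6])]
pred sleeve at stop: w [256.26043935 313.55199706] [260.82458747 274.37985124] s [286.02367448 181.73846876] pos [ 0.5654935  -0.10665728]
```

View pics/m13.png

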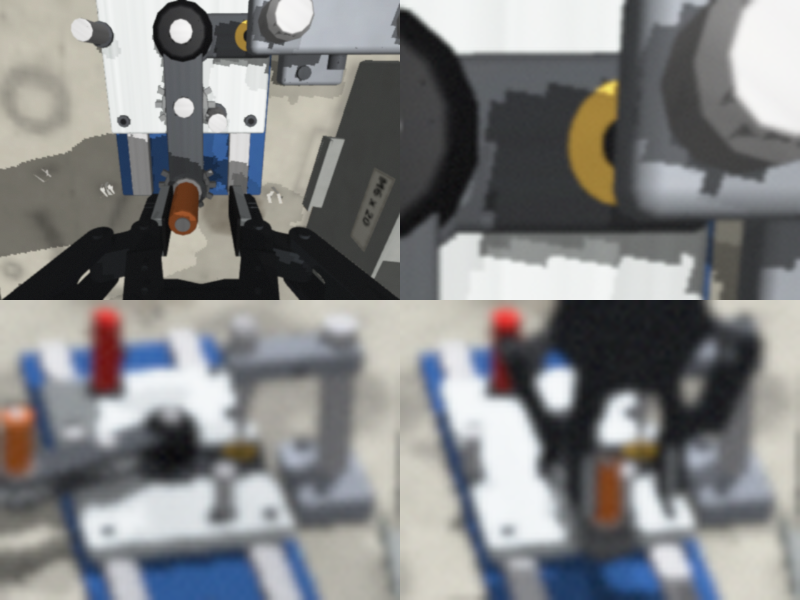

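The wrist view shows the arm straight along the rails against the stop pin, with the sleeve at the left pad. The ring is half hidden under the punch arm and the punch head is at about full-frame (412,22). As a last check I'll work out the ring's position numerically.

Run:
```python
from h import *
yh=np.array([-np.sin(.1745),np.cos(.1745),0])
w1=load("pics/w1.npz")
for k in("11","12","13"):
    w=load(f"pics/w{k}.npz");h=cv2.cvtColor(w["frame"],cv2.COLOR_RGB2HSV)
    y=cv2.inRange(h,(19,110,60),(34,255,255));y[120:]=0;x0,y0,bw,bh=cv2.boundingRect(y)
    H=plane(w,(x0+21.5,y0+(bh-1)/2),.036);print(k,(x0,y0,bw,bh),H,"px/mm",np.linalg.norm(proj(w,H)-proj(w,H+.01*yh))/10,"vs w6 along y mm",1e3*(H-[.5875,-.0066,.036])@yh)
    # carriage lower edge row at clean columns vs bed end edge
    g=w["frame"].astype(int).mean(2);e=[np.argmin(np.diff(g[150:210,c]))+150 for c in(170,180,190)]
    print([ (1e3*plane(w,(c,r+.5),.028)@yh).round(1) for c,r in zip((170,180,190),e)])
w6=load("pics/w6.npz")
```

```text
11 (333, 28, 20, 45) [ 0.58820963 -0.00595135  0.036     ] px/mm 2.5092102257506297 vs w6 along y mm 0.5155994741499235
[np.float64(-172.7), np.float64(-159.5), np.float64(-175.4)]
12 (328, 28, 18, 43) [ 0.58794875 -0.00590142  0.036     ] px/mm 2.5264038039062258 vs w6 along y mm 0.610064472522897
[np.float64(-159.0), np.float64(-161.1), np.float64(-173.8)]
13 (329, 28, 18, 44) [ 0.58817977 -0.0059574   0.036     ] px/mm 2.519507002559291 vs w6 along y mm 0.5148245300957567
[np.float64(-158.9), np.float64(-161.0), np.float64(-175.9)]
```

```bash
python3 -c "
from cell import manip
print(manip.job_done())"
```

```text
the job is handed in; nothing more can be done
None
```

I handed the job in at about 10.4 s of the 56 s: the hole measured within about 0.5 mm of centred under the punch tip before and after winding, and the fingers are holding the cage arm against its stop with about 12 N; no loose things were touched, though I did not re-measure them.

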